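Lid each food box with its own lid

ROBOT

A 7-joint arm with a two-finger parallel gripper is mounted at the origin on the work surface. World frame = base frame: x ahead of the robot, y to its left, z up, the work surface at z = 0. Lengths are in m, angles in rad, forces in N, time in s.
With the tool pointing down it reaches from about 0.425 to 0.875 m from the base axis. Payload 4.7 kg.
Tool frame: the origin (TCP) lies midway between the tips of the shut fingers; the grasp point (between the pads) lies 19 mm behind it; z points along the fingers, y is the line along which they close (so a half turn about z gives the same grasp; the last joint's range is limited). The gripper opens to 87 mm and grips with 3 to 60 N. Pads are 19 mm wide; open, the fingers measure 117 mm over their backs; the gripper's body (75 mm by 190 mm) begins 51 mm behind the grasp point.
Start: joints at [-1.278, 0.321, -0.07, 1.45, 0.023, 1.371, -0.057], TCP at [0.179, 0.625, 0.187] pointing down, gripper open.
Joint ranges: [-2.86, 2.86], [-0.3, 2.09], [-1.38, 1.24], [0.06, 2.45], [-1.56, 4.7], [0.09, 2.05], [-2.69, 2.69]. Speed limits (rad/s): [2.57, 2.57, 3.14, 3.14, 3.14, 3.14, 3.14].

INTERFACE

Orientations are given as a rotation vector (axis times angle).
In Python, from bench import ctrl gives the robot as it stands. The module is installed in compiled form; this text tells all that it offers.
- The arm moves only by the shell command python3 -m handwheel 'ROWS' [FORCE]. ROWS is JSON, a list of rows, each a list of 7 numbers: the finger opening in m, from 0 to 0.087, then the shift along the tool's x, y, z in m, then the turn, a rotation vector about the tool's x, y, z in degrees. A call has 1 to 12 rows; each row shifts and turns the commanded pose from where the row before left it, along the tool's axes as they then stand; what a row does not reach is not made up. A row lasts 1/8 s, in which the tool goes at most 62.5 mm and 10.7 degrees, less where a joint would pass 70% of its speed; a pose out of reach is approached as far as the arm can. A call is refused whole if a number of a shift passes 0.0625 or a number of a turn 10.7, either way. A call with a gripper value outside its range is refused whole. The fingers move at their own pace and stop on an object; FORCE is the grip in N (left out, the last holds). Time passes only in rows, so rows that do not move let the fingers close. It gives the time, the measured TCP pose, the force, the opening and the grip force at its end, in the units of the state.
- ctrl.get_state(): the state, without advancing time (a new reading comes with each control period).
- ctrl.get_image(name): name is "side" or "top"; returns (picture, depth): 400x640x3 uint8, blue, green, red; 400x640 float32, m along the optical axis (not along the pixel's ray), 0 where there is no reading.
- ctrl.camera_info(name): a dict with "intrinsics" (3x3 intrinsics, pixels), "R" (3x3) and "t" (3): a world point X has camera coordinates R X + t. Camera axes: x right, y down, z forward; pixel columns grow to the right and rows downward; lengths in m; the calibration is good to about 2 mm. A picture is of the moment at which its call begins. camera_info takes no time and is no camera call.
- ctrl.close_job(): hands the job in; it is judged then, once.
The state is a dict: "time": time; "joint_positions": joint angles; "qd": joint speeds; "joint_torque": joint torques, N m; "position": TCP position; "tool_rot": TCP orientation; "ft_force": force on the tool from outside, world axes, zero at the start; "torque": the same for the moment, N m; "grip_width": opening from 0.0 (shut) to 1.0 (fully open); "grip_force": force on a finger pad.
Only numpy, scipy, OpenCV 4.12 (cv2) and the standard library are available. Lean on these libraries where they do the work, as an engineer would, in place of code of your own. Each camera call takes 0.05 s, during which the arm holds its last target. There are 200 camera calls.

TASK

Lunch is packed: close the four white food boxes on the worktop by putting each one's own blue lid on it, matching them by shape and size, so that every lid sits in the mouth and lies flat on the rim all round. Leave the boxes, the glass jar and the squeezy bottle standing where they are.

Things in the scene. Friction and masses are not known exactly. Their poses are not given: they have to be found in the camera images.
- box_round_small: white plastic food box, open at the top, standing loose on the worktop, to be left where it stands; the small round one with nuts in it: 75 mm high, rim 70 mm across outside, mouth 60 mm across inside. Origin: centre of its underside, z up. Weighs about 0.5 kg with its food, which lies at least 12 mm below the rim.
- box_round_large: white plastic food box, open at the top, standing loose on the worktop, to be left where it stands; the large round one with small tomatoes in it: 60 mm high, rim 100 mm across outside, mouth 90 mm across inside. Origin: centre of its underside, z up. Weighs about 0.5 kg with its food, which lies at least 12 mm below the rim.
- box_square: white plastic food box, open at the top, standing loose on the worktop, to be left where it stands; the square one with eggs in it: 70 mm high, rim 84 x 84 mm outside, mouth 74 x 74 mm inside. Origin: centre of its underside, z up, x and y along its sides. Weighs about 0.5 kg with its food, which lies at least 12 mm below the rim.
- box_oblong: white plastic food box, open at the top, standing loose on the worktop, to be left where it stands; the oblong one with a row of biscuits in it: 55 mm high, rim 110 x 72 mm outside, mouth 100 x 62 mm inside. Origin: centre of its underside, z up, x along its long side. Weighs about 0.5 kg with its food, which lies at least 12 mm below the rim.
- lid_round_small: blue plastic lid, plug down, the small round one: plate 73 mm across x 4 mm on plug 50 mm across x 10 mm deep. Grip bar on top 40 mm long (along x), 14 wide (y), 24 high. Origin: plug's underside centre; plate top at 14 mm, bar top at 38. 60 g. Seated: plug in the mouth (5 mm play each side), plate on the rim, origin 65 mm above the box's.
- lid_round_large: blue plastic lid, plug down, the large round one: plate 103 mm across x 4 mm on plug 80 mm across x 10 mm deep. Grip bar on top 50 mm long (along x), 14 wide (y), 24 high. Origin: plug's underside centre; plate top at 14 mm, bar top at 38. 60 g. Seated: plug in the mouth (5 mm play each side), plate on the rim, origin 50 mm above the box's.
- lid_square: blue plastic lid, plug down, the square one: plate 87 x 87 mm x 4 mm on plug 64 x 64 mm x 10 mm deep. Grip bar on top 50 mm long (along x), 14 wide (y), 24 high. Origin: plug's underside centre; plate top at 14 mm, bar top at 38. 60 g. x, y along its sides. Seated: plug in the mouth (5 mm play each side), plate on the rim, origin 60 mm above the box's. Fits in any quarter turn.
- lid_oblong: blue plastic lid, plug down, the oblong one: plate 113 x 75 mm x 4 mm on plug 90 x 52 mm x 10 mm deep. Grip bar on top 60 mm long (along x), 14 wide (y), 24 high. Origin: plug's underside centre; plate top at 14 mm, bar top at 38. 60 g. x along its long side. Seated: plug in the mouth (5 mm play each side), plate on the rim, origin 45 mm above the box's. Fits either way round.
- jar: closed jar of green glass with a steel cap and paper label, 60 mm across and 94 mm high, standing loose among the boxes and lids; not part of the job. Origin: centre of its underside.
- bottle: cream-coloured squeezy sauce bottle with a red cap and nozzle, 54 mm across and 166 mm high, standing loose among the boxes and lids; not part of the job. Origin: centre of its underside.
There are look-alikes about, which are no part of the job. Leave any black look-alike of the lid_round_large alone. Leave any yellow look-alike of the box_round_small alone.

How it is judged:
At the end, for the whole second after the job is handed in: Each lid is seated on the box of its own shape and size: within 10 mm of its centre, 3 mm of seated height, tilt under 0.05 rad, at rest. Boxes, jar and bottle stand upright within 30 mm of where they stood; jar and bottle at rest (horizontal distance between lid_round_small and box_round_small below 0.01 m and z of lid_round_small in the frame of box_round_small between 0.062 and 0.068 m and angle between each of lid_round_small, box_round_small, lid_round_large, box_round_large, lid_square, box_square, lid_oblong, box_oblong's own z axis and vertical below 0.05 rad and distance of each of box_round_small, box_round_large, box_square, box_oblong, jar, bottle from where it was at the start of the episode below 0.03 m and linear speed of each of lid_round_small, lid_round_large, lid_square, lid_oblong, jar, bottle below 0.02 m/s and horizontal distance between lid_round_large and box_round_large below 0.01 m and z of lid_round_large in the frame of box_round_large between 0.047 and 0.053 m and horizontal distance between lid_square and box_square below 0.01 m and z of lid_square in the frame of box_square between 0.057 and 0.063 m and horizontal distance between lid_oblong and box_oblong below 0.01 m and z of lid_oblong in the frame of box_oblong between 0.042 and 0.048 m and angle between each of jar, bottle's own z axis and vertical below 0.1 rad); the robot touches nothing.
It fails at once if a food box is pushed more than 30 mm from where it stood, or tipped (distance of any of box_round_small, box_round_large, box_square, box_oblong from where it was at the start of the episode above 0.03 m or angle between any of box_round_small, box_round_large, box_square, box_oblong's own z axis and vertical above 0.35 rad).
It fails at once if the jar or the squeezy bottle is shifted more than 30 mm, or tipped (distance of any of jar, bottle from where it was at the start of the episode above 0.03 m or angle between any of jar, bottle's own z axis and vertical above 0.35 rad).
It also fails if it takes over 128 s, if anything falls off the work surface, if the arm or the gripper's body presses on something with over 40 N, if the wrist force passes 120 N, or if a joint passes its speed limit or range.

## Working session

There is one attempt and no reset: what is moved stays moved. The work goes in short steps, Python scripts to look and compute and a shell command to move; the robot and the scene stay as the last step left them, time stands still between calls to the robot, and variables do not carry over. Pictures are saved under pics/ and viewed, at most 14 in all, crops included, and the job is handed in when it is done.

```bash
mkdir -p pics; python3 - <<'E'
from bench import ctrl
import cv2,numpy as np
for n in("top","side"):
    im,d=ctrl.get_image(n); cv2.imwrite(f"pics/{n}0.png",im); np.save(f"pics/{n}0.npy",d)
    c=ctrl.camera_info(n); print(n,c["intrinsics"],c["R"],c["t"])
s=ctrl.get_state(); print({k:np.round(s[k],3) for k in s})
E
```

```text
top [[429.4697101    0.         319.81819823]
 [  0.         429.4697101  197.71308945]
 [  0.           0.           1.        ]] [[ 0.01132981 -0.99970832  0.02132846]
 [-0.99447616 -0.01349129 -0.10409201]
 [ 0.10434939 -0.0200313  -0.99433895]] [-0.0071565   0.52168369  1.13993627]
side [[507.59790436   0.         315.01973784]
 [  0.         507.59790436 199.52693418]
 [  0.           0.           1.        ]] [[ 0.87666324 -0.48106455  0.00620192]
 [-0.37513297 -0.6915775  -0.61724858]
 [ 0.30122552  0.5387926  -0.78674375]] [-0.43239521  0.2318843   1.52444747]
{'time': np.float64(0.1), 'joint_positions': array([-1.278,  0.322, -0.07 ,  1.452,  0.023,  1.371, -0.057]), 'qd': array([-0.001, -0.004,  0.   , -0.003, -0.   ,  0.002,  0.001]), 'joint_torque': array([-0.0000e+00, -4.9257e+01, -4.0600e-01, -3.1340e+01, -6.4000e-02,
        3.9000e-02,  0.0000e+00]), 'position': array([0.179, 0.624, 0.186]), 'tool_rot': array([-4.360e-01, -3.111e+00,  3.000e-03]), 'ft_force': array([-0.091, -0.666,  0.489]), 'torque': array([ 0.026, -0.039,  0.011]), 'grip_force': np.float64(0.0), 'grip_width': np.float64(1.003)}
```

View pics/top0.png

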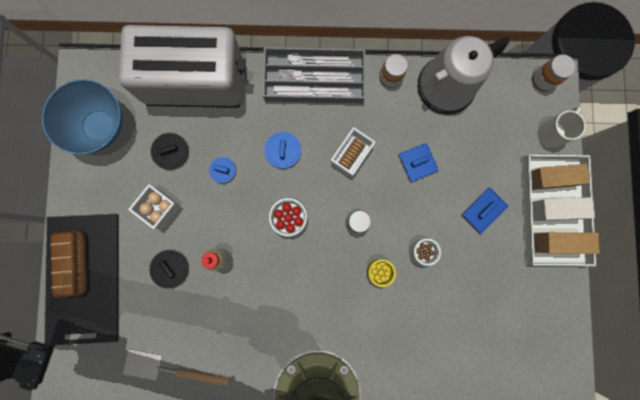

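View pics/side0.png

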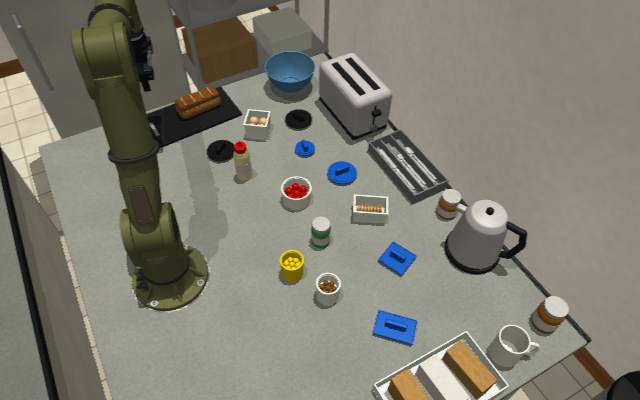

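The top view shows the blue lids: small round at (222,170), large round (283,150), square (419,162) and oblong (485,210). The white boxes are square (152,207), large round (288,217), oblong (353,152) and small round (427,252). Jar is at (359,221), bottle at (210,260). The look-alikes are two black lids at (169,151) and (168,269), and a yellow box at (381,273). They differ only by colour: the blue lid at (283,150) and the white box at (427,252) fit the description. I'll measure next and make one crop to confirm.

```bash
cat > h.py <<'E'
from bench import ctrl
import cv2,numpy as np
from scipy.spatial.transform import Rotation as Ro
def cast(name,uv,z):
    c=ctrl.camera_info(name);K,R,t=[np.array(c[k]) for k in("intrinsics","R","t")]
    uv=np.atleast_2d(uv).astype(float)
    r=np.c_[uv,np.ones(len(uv))]@np.linalg.inv(K).T@R
    o=-R.T@t
    return (o+r*((z-o[2])/r[:,2])[:,None])
def cloud(name,d):
    c=ctrl.camera_info(name);K,R,t=[np.array(c[k]) for k in("intrinsics","R","t")]
    v,u=np.indices(d.shape)
    P=np.stack([(u-K[0,2])/K[0,0]*d,(v-K[1,2])/K[1,1]*d,d],-1)
    return (P-t)@R
def blob(mask,uv,r=30):
    m=mask.astype(np.uint8)*255; w=np.zeros_like(m); cv2.circle(w,uv,r,255,-1); m&=w
    cs,_=cv2.findContours(m,cv2.RETR_EXTERNAL,cv2.CHAIN_APPROX_NONE)
    return max(cs,key=cv2.contourArea)[:,0,:]
def go(x,y,z,bar=None):
    "remaining tool-axis shift (mm) and turn (deg) to TCP x,y,z with tool x along angle bar"
    s=ctrl.get_state();R=Ro.from_rotvec(s["tool_rot"]).as_matrix()
    a=np.degrees(np.arctan2(R[1,0],R[0,0]))
    d=R.T@(np.array([x,y,z])-s["position"])*1000
    turn=0 if bar is None else -(((bar-a)+90)%180-90)
    print("t",round(s["time"],2),"pos",np.round(s["position"],4),"xang",round(a,1),"tilt",round(np.degrees(np.arccos(-R[2,2])),2),"shift mm",np.round(d,1),"turn",round(turn,1),"f",np.round(s["ft_force"],1),"w",round(float(s["grip_width"])*87,1),"gf",round(float(s["grip_force"]),1),"q",np.round(s["joint_positions"],2))
E
cat > meas.py <<'E'
from h import *
im=cv2.imread("pics/top0.png");d=np.load("pics/top0.npy");W=cloud("top",d)
h=cv2.cvtColor(im,cv2.COLOR_BGR2HSV)
blue=(h[...,0]>100)&(h[...,0]<125)&(h[...,1]>140)
for n,uv,round_ in(("lrs",(222,170),1),("lrl",(283,150),1),("lsq",(419,162),0),("lob",(485,210),0)):
    c=blob(blue,uv,34); P=cast("top",c,0.014)[:,:2].astype(np.float32)*1000
    m=np.zeros(blue.shape,np.uint8);cv2.drawContours(m,[c[:,None]],-1,1,-1)
    T=(m>0)&(W[...,2]>0.028); q=np.argwhere(T)[:,::-1]; B=cast("top",q,0.038)[:,:2].astype(np.float32)*1000
    (a,b),sz,an=cv2.minAreaRect(P)
    e=cv2.fitEllipse(P) if round_ else None
    bb=cv2.minAreaRect(B); ev,V=np.linalg.eigh(np.cov(B.T))
    print(n,"plate",np.round((a,b),1),np.round(sz,1),round(an,1),"ell",e and np.round([*e[0],*e[1]],1),"bar",np.round(bb[0],1),B.mean(0).round(1),np.round(bb[1],1),"ang",round(np.degrees(np.arctan2(V[1,1],V[0,1]))%180,1),"zmed",np.median(W[...,2][T]).round(4),len(q))
for n,uv,z,r in(("brs",(427,252),.075,17),("brl",(288,217),.060,24),("bsq",(152,207),.070,28),("bob",(353,152),.055,30),("jar",(359,221),.094,14),("yel",(381,273),.075,18)):
    rim=abs(W[...,2]-z)<.012
    c=blob(rim,uv,r); P=cast("top",c,z)[:,:2].astype(np.float32)*1000
    (a,b),sz,an=cv2.minAreaRect(P);e=cv2.fitEllipse(P)
    print(n,np.round((a,b),1),np.round(sz,1),round(an,1),"ell",np.round([*e[0],*e[1]],1),"z",np.median(W[c[:,1],c[:,0],2]).round(4))
c=blob((W[...,2]>.12),(210,260),14);P=cast("top",c,.15);print("bottle",P.mean(0))
for n,(u,v) in dict(toaster=(185,60),kettle=(470,60),rack=(560,210)).items(): print(n,W[v,u])
E
python3 meas.py; python3 -c "
import cv2;im=cv2.imread('pics/top0.png');cv2.imwrite('pics/c1.png',cv2.resize(im[125:300,125:525],(800,350),interpolation=cv2.INTER_CUBIC))"
```

```text
lrs plate [596.4 269.4] [67.2 65.8] 1.8 ell [596.7 269.2  66.3  68.1] bar [590.5 265.3] [597.  268.9] [36.  44.2] ang 81.1 zmed 0.0371 82
lrl plate [655.1 105.6] [96.  94.3] 0.9 ell [655.6 104.4  94.5  97.1] bar [654.4 111.2] [656.1 105.3] [59.5 43.3] ang 179.5 zmed 0.0377 99
lsq plate [ 626.9 -274.1] [83.9 84.2] 23.0 ell None bar [ 626.7 -277.4] [ 626.9 -273.9] [55.2 36.3] ang 109.8 zmed 0.037 101
lob plate [ 494.6 -457.4] [ 69.5 110.2] 44.5 ell None bar [ 494.8 -455.4] [ 494.9 -456. ] [46.1 49.3] ang 134.1 zmed 0.0366 136
brs [ 380.7 -277.2] [67.2 69.1] 26.5 ell [ 381.  -277.3   66.8   68.2] z 0.0743
brl [467.8  84.3] [97.2 97.1] 0.8 ell [467.5  84.8  97.1  97.6] z 0.06
bsq [490.  437.9] [85.7 84.7] 53.6 ell [489.9 437.8  98.1  99.6] z 0.0697
bob [647.8 -86.1] [ 72.  110.9] 56.5 ell [647.8 -86.2  80.6 132.6] z 0.0546
jar [ 456.4 -100. ] [51.  51.3] 0.7 ell [456.7 -99.7  52.4  52.7] z 0.0938
yel [ 325.9 -161.6] [67.  68.5] 90.0 ell [ 325.5 -160.6   66.5   67.7] z 0.0747
bottle [0.35762769 0.26076888 0.15      ]
toaster [0.83721583 0.33334463 0.17969179]
kettle [ 0.84181033 -0.35512939  0.20166969]
rack [ 0.49258263 -0.63019723  0.07772516]
```

View pics/c1.png

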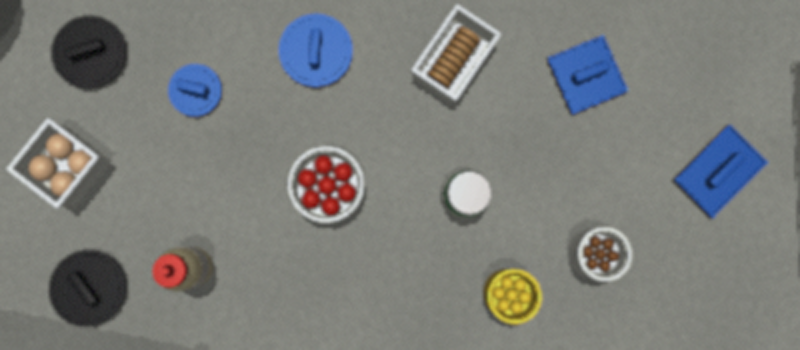

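The crop confirms it. Blue lids (not the black discs at crop (90,50) and (88,288)) and the white nut box at crop (605,253) (not the yellow one at (515,297)) are the targets. Measured sizes and heights agree with the given ones. I'll refine the two round-lid bar angles and get the first move.

```bash
python3 - <<'E'
from h import *
for cam,pts in(("top",((222,170),(283,150),(419,162),(485,210))),("side",((305,148),(342,172),(397,258),(395,327)))):
    im=cv2.imread(f"pics/{cam}0.png");W=cloud(cam,np.load(f"pics/{cam}0.npy"))
    for uv in pts:
        c=blob((W[...,2]>.027)&(W[...,2]<.045),uv,14)
        m=np.zeros(W.shape[:2],np.uint8);cv2.drawContours(m,[c[:,None]],-1,1,-1)
        q=np.argwhere(m>0)[:,::-1];B=cast(cam,q,.038)[:,:2]*1000
        ev,V=np.linalg.eigh(np.cov(B.T));print(cam,uv,B.mean(0).round(1),"LxW",np.sqrt(12*ev).round(1),"ang",round(np.degrees(np.arctan2(V[1,1],V[0,1]))%180,1))
go(.5965,.269,.28,76)
E
```

```text
top (222, 170) [597.3 268.7] LxW [14.4 41.1] ang 78.0
top (283, 150) [656.1 105.1] LxW [14.3 49.6] ang 176.9
top (419, 162) [ 627.3 -272.7] LxW [14.5 51.5] ang 113.3
top (485, 210) [ 494.9 -455.3] LxW [16.1 61. ] ang 133.8
side (305, 148) [597.2 265.1] LxW [16.  48.6] ang 77.0
side (342, 172) [655.  100.4] LxW [21.3 52.6] ang 1.3
side (397, 258) [ 627.3 -277.2] LxW [18.6 49.7] ang 113.2
side (395, 327) [ 495.5 -460.8] LxW [18.  59.1] ang 134.9
t 0.1 pos [0.1788 0.6243 0.1861] xang 164.0 tilt 0.1 shift mm [-499.4 -226.8  -93.5] turn 88.0 f [-0.1 -0.7  0.5] w 87.3 gf 0.0 q [-1.28  0.32 -0.07  1.45  0.02  1.37 -0.06]
```

```bash
python3 -m handwheel '[[0.05,0,0,-0.06,0,0,0],[0.05,-0.03,-0.014,-0.02,0,0,0],[0.05,-0.052,-0.024,-0.014,0,0,0],[0.05,-0.052,-0.024,0,0,0,0],[0.05,-0.052,-0.024,0,0,0,0],[0.05,-0.052,-0.024,0,0,0,0],[0.05,-0.052,-0.024,0,0,0,0],[0.05,-0.052,-0.024,0,0,0,0],[0.05,-0.052,-0.023,0,0,0,0],[0.05,-0.052,-0.023,0,0,0,0],[0.05,-0.052,-0.023,0,0,0,0],[0.05,0,0,0,0,0,0]]' 20; python3 -c "
from h import *
go(.597,.2685,.28,77.5)"
python3 -m handwheel '[[0.05,0,0,0,0,0,10.5],[0.05,0,0,0,0,0,10.5],[0.05,0,0,0,0,0,10.5],[0.05,0,0,0,0,0,10.5],[0.05,0,0,0,0,0,10.5],[0.05,0,0,0,0,0,10.5],[0.05,0,0,0,0,0,10.5],[0.05,0,0,0,0,0,10.5],[0.05,0,0,0,0,0,2.5],[0.05,0,0,0,0,0,0]]'; python3 -c "
from h import *
go(.597,.2685,.06,77.5)"
```

```text
time: 1.6
position: [0.5987, 0.2631, 0.2798]
tool_rot: [0.452, 3.108, -0.006]
ft_force: [-0.2, 0.2, -0.2]
grip_width: 0.578
grip_force: 0.0
t 1.6 pos [0.5987 0.2631 0.2798] xang 163.5 tilt 0.24 shift mm [ 3.2  4.7 -0.2] turn 86.0 f [-0.2  0.2 -0.2] w 50.3 gf 0.0 q [-0.66  0.31  0.27  1.3  -0.08  1.55  0.88]
time: 2.85
position: [0.5943, 0.2707, 0.2806]
tool_rot: [-2.447, -1.969, 0.001]
ft_force: [-0.5, 0.6, -0.2]
grip_width: 0.573
grip_force: 0.0
t 2.85 pos [0.5943 0.2707 0.2806] xang 77.6 tilt 0.06 shift mm [ -1.6   3.3 220.6] turn 0.1 f [-0.5  0.6 -0.2] w 49.8 gf 0.0 q [-0.81  0.32  0.46  1.3  -0.14  1.55 -0.58]
```

```bash
python3 -m handwheel '[[0.05,-0.0015,0.003,0.03,0,0,0],[0.05,0,0,0.06,0,0,0],[0.05,0,0,0.06,0,0,0],[0.05,0,0,0.04,0,0,0],[0.05,0,0,0.03,0,0,0],[0.05,0,0,0,0,0,0],[0.05,0,0,0,0,0,0]]'; python3 -c "
from h import *
go(.597,.2685,.018,77.5)"
```

```text
time: 3.72
position: [0.5986, 0.2682, 0.0625]
tool_rot: [2.449, 1.968, 0.003]
ft_force: [1.6, 0.2, 0.8]
grip_width: 0.574
grip_force: 0.0
t 3.73 pos [0.5986 0.2682 0.0625] xang 77.6 tilt 0.12 shift mm [-0.1 -1.7 44.5] turn 0.1 f [1.6 0.2 0.8] w 50.0 gf 0.0 q [-0.8   0.43  0.43  1.6  -0.19  1.15 -0.54]
```

```bash
python3 -m handwheel '[[0.05,0,-0.0015,0.022,0,0,0],[0.05,0,0,0.015,0,0,0],[0.05,0,0,0.006,0,0,0],[0.05,0,0,0,0,0,0],[0.0,0,0,0,0,0,0],[0.0,0,0,0,0,0,0],[0.0,0,0,0,0,0,0],[0.0,0,0,0,0,0,0]]' 25; python3 -c "
from h import *
go(.381,-.277,.28)"
```

```text
time: 4.72
position: [0.5965, 0.2679, 0.0182]
tool_rot: [2.45, 1.967, 0.001]
ft_force: [0.3, -0.3, 0.7]
grip_width: 0.204
grip_force: 0.0
t 4.72 pos [0.5965 0.2679 0.0182] xang 77.5 tilt 0.02 shift mm [-578.5  -92.6 -261.9] turn 0 f [ 0.3 -0.3  0.7] w 17.7 gf 0.0 q [-0.79  0.48  0.42  1.64 -0.21  1.07 -0.53]
```

```bash
python3 -m handwheel '[[0,0,0,0,0,0,0],[0,0,0,0,0,0,0],[0,0,0,0,0,0,0],[0,0,0,-0.02,0,0,0],[0,0,0,-0.05,0,0,0],[0,0,0,-0.06,0,0,0],[0,0,0,-0.06,0,0,0],[0,0,0,-0.05,0,0,0],[0,0,0,-0.02,0,0,0],[0,0,0,0,0,0,0]]' 25; python3 -c "
from h import *
go(.381,-.277,.28)"
```

```text
time: 5.98
position: [0.5975, 0.2679, 0.2817]
tool_rot: [2.449, 1.966, 0.009]
ft_force: [-0.6, -0.1, 0.1]
grip_width: 0.009
grip_force: 0.0
t 5.97 pos [0.5975 0.2679 0.2817] xang 77.5 tilt 0.33 shift mm [-578.9  -93.5   -0.9] turn 0 f [-0.6 -0.1  0.1] w 0.8 gf 0.0 q [-0.81  0.32  0.47  1.3  -0.14  1.55 -0.58]
```

The fingers shut on nothing, so I'll take a look.

```bash
python3 - <<'E'
from h import *
ims=[]
for n in("top","side"):
    im,d=ctrl.get_image(n);cv2.imwrite(f"pics/{n}1.png",im);np.save(f"pics/{n}1.npy",d);ims.append(im)
a=ims[0][100:250,130:290];b=ims[1][70:220,210:370]
cv2.imwrite("pics/v1.png",np.hstack([cv2.resize(x,(400,375),interpolation=cv2.INTER_CUBIC) for x in(a,b)]))
E
```

```text
(no output)
```

View pics/v1.png

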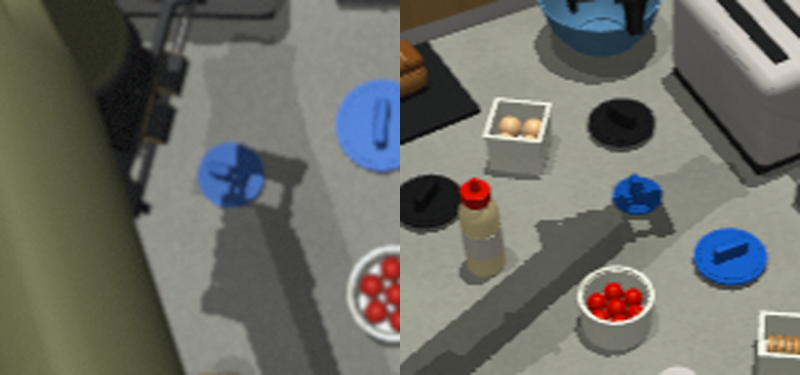

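```bash
python3 - <<'E'
from h import *
s=ctrl.get_state();R=Ro.from_rotvec(s["tool_rot"]).as_matrix();print(R.round(3))
for n in("top","side"):
    c=ctrl.camera_info(n)
    for nm,off in(("tcp",[0,0,0]),("y+",[0,.05,-.02]),("y-",[0,-.05,-.02]),("back",[0,0,-.1])):
        X=s["position"]+R@np.array(off);p=c["intrinsics"]@(c["R"]@X+c["t"]);print(n,nm,p[:2]/p[2])
    W=cloud(n,np.load(f"pics/{n}1.npy"));
    for z0 in(.26,.28,.30,.33):
        m=(abs(W[...,2]-z0)<.01);print(n,z0,m.sum(),W[m][:,:2].mean(0) if m.any() else'',W[m].min(0) if m.any() else'',W[m].max(0) if m.any() else'')
a=cv2.imread("pics/side1.png")[0:160,200:440];b=cv2.imread("pics/top1.png")[60:220,100:340]
cv2.imwrite("pics/v2.png",np.vstack([cv2.resize(x,(450,300),interpolation=cv2.INTER_CUBIC) for x in(a,b)]))
E
```

```text
[[ 0.216  0.976 -0.   ]
 [ 0.976 -0.216 -0.   ]
 [-0.    -0.    -1.   ]]
top tcp [197.57438142 149.40759892]
top y+ [201.1958764  124.69767357]
top y- [188.88736949 170.25979277]
top back [183.88370257 138.08925702]
top 0.26 41 [0.08050247 0.00323285] [ 0.07574665 -0.00968206  0.25101696] [0.08511766 0.01541371 0.26857609]
top 0.28 2 [0.08216956 0.00226413] [0.08173022 0.00121284 0.2704044 ] [0.0826089  0.00331542 0.27296124]
top 0.3 0   
top 0.33 0   
side tcp [303.51599094  91.05979746]
side y+ [318.52142394  83.3543946 ]
side y- [288.20191018  88.91299771]
side back [303.14801105  65.35027487]
side 0.26 2304 [0.72475924 0.33122401] [-0.19929394 -0.40121719  0.25000143] [1.39409259 1.0783222  0.26998963]
side 0.28 2371 [0.68806178 0.28330711] [-0.19769728 -0.39046597  0.27001555] [1.39261438 1.07640037 0.28999908]
side 0.3 2349 [0.66061824 0.24058582] [-0.19906566 -0.37593402  0.29000185] [1.39474209 1.07880473 0.30999113]
side 0.33 1829 [0.83137965 0.24083561] [-0.19217467 -0.36043686  0.32000984] [1.39423981 1.07544522 0.3399858 ]
```

View pics/v2.png

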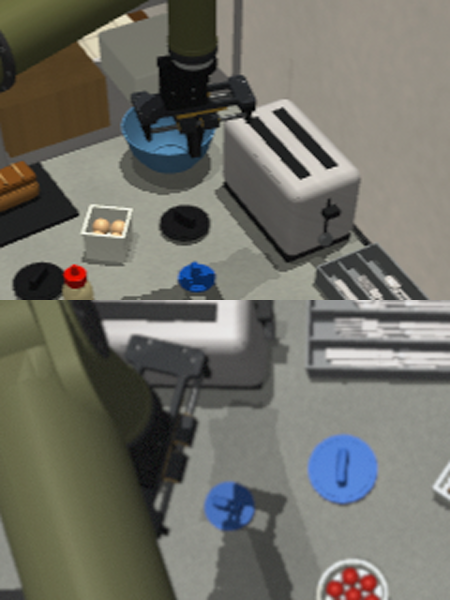

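The gripper is over the lid and the lid has hardly moved. I'll go back down, touch lightly, close with pauses and read the width before lifting.

```bash
python3 - <<'E'
from h import *
im=cv2.imread("pics/top1.png");W=cloud("top",np.load("pics/top1.npy"))
c=blob((W[...,2]>.027)&(W[...,2]<.045),(222,170),14)
m=np.zeros(W.shape[:2],np.uint8);cv2.drawContours(m,[c[:,None]],-1,1,-1)
B=cast("top",np.argwhere(m>0)[:,::-1],.038)[:,:2]*1000
ev,V=np.linalg.eigh(np.cov(B.T));print(B.mean(0).round(1),np.sqrt(12*ev).round(1),np.degrees(np.arctan2(V[1,1],V[0,1]))%180)
go(.597,.2685,.025,77.5)
E
python3 -m handwheel '[[0.05,0,0.0,0.02,0,0,0],[0.05,0,0,0.06,0,0,0],[0.05,0,0,0.06,0,0,0],[0.05,0,0,0.06,0,0,0],[0.05,0,0,0.04,0,0,0],[0.05,0,0,0.015,0,0,0],[0.05,0,0,0,0,0,0],[0.05,0,0,0,0,0,0]]'; python3 -c "
from h import *
go(.597,.2685,.016,77.5)"
```

```text
[597.  268.3] [14.7 41.4] 77.52331130045592
t 6.08 pos [0.596  0.2676 0.2778] xang 77.5 tilt 0.03 shift mm [  1.1   0.9 252.8] turn 0.0 f [-0.2 -0.4 -0.3] w 0.5 gf 0.0 q [-0.81  0.32  0.47  1.31 -0.14  1.55 -0.58]
time: 7.08
position: [0.5979, 0.2684, 0.0251]
tool_rot: [2.449, 1.966, 0.005]
ft_force: [0.1, 0.1, 0.6]
grip_width: 0.572
grip_force: 0.0
t 7.08 pos [0.5979 0.2684 0.0251] xang 77.5 tilt 0.19 shift mm [-0.1 -0.9  9.1] turn 0.0 f [0.1 0.1 0.6] w 49.7 gf 0.0 q [-0.79  0.47  0.42  1.63 -0.21  1.08 -0.53]
```

```bash
python3 -m handwheel '[[0.05,0,0,0.004,0,0,0],[0.05,0,0,0.004,0,0,0],[0.05,0,0,0,0,0,0],[0.05,0,0,0,0,0,0]]'; python3 - <<'E'
from h import *
go(.597,.2685,.016,77.5)
im,d=ctrl.get_image("side");cv2.imwrite("pics/s3.png",im)
cv2.imwrite("pics/v3.png",cv2.resize(im[50:200,220:400],(720,600),interpolation=cv2.INTER_CUBIC))
E
```

```text
time: 7.58
position: [0.5964, 0.2679, 0.0152]
tool_rot: [-2.45, -1.967, -0.0]
ft_force: [0.5, -0.9, -0.4]
grip_width: 0.575
grip_force: 0.0
t 7.58 pos [0.5964 0.2679 0.0152] xang 77.5 tilt 0.01 shift mm [ 0.7  0.5 -0.8] turn 0.0 f [ 0.5 -0.9 -0.4] w 50.0 gf 0.0 q [-0.79  0.48  0.42  1.64 -0.22  1.07 -0.52]
```

View pics/v3.png

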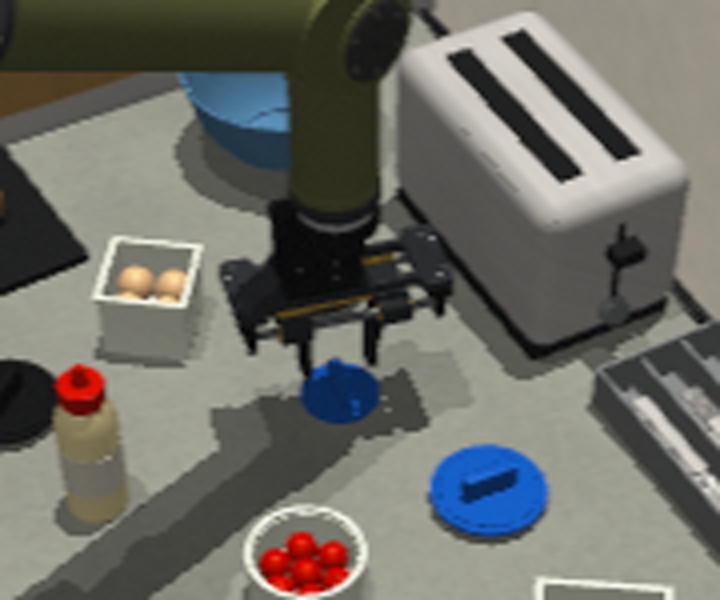

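```bash
python3 - <<'E'
from h import *
W=cloud("side",np.load("pics/side1.npy"))
for v in range(72,96,2): print(v,[tuple((W[v,u]*1000).astype(int)) for u in(300,303,306,309)])
im,d=ctrl.get_image("side");W=cloud("side",d);print()
for v in range(126,148,2): print(v,[tuple((W[v,u]*1000).astype(int)) for u in(294,296,298,310,312,314)])
im,_=ctrl.get_image("top")
a=cv2.imread("pics/top1.png")[110:190,160:260]
cv2.imwrite("pics/v4.png",np.hstack([cv2.resize(x,(400,320),interpolation=cv2.INTER_CUBIC) for x in(a,im[110:190,160:260])]))
E
```

```text
72 [(np.int64(580), np.int64(259), np.int64(363)), (np.int64(591), np.int64(260), np.int64(359)), (np.int64(598), np.int64(253), np.int64(361)), (np.int64(799), np.int64(609), np.int64(45))]
74 [(np.int64(585), np.int64(268), np.int64(348)), (np.int64(591), np.int64(260), np.int64(351)), (np.int64(599), np.int64(256), np.int64(351)), (np.int64(792), np.int64(596), np.int64(46))]
76 [(np.int64(589), np.int64(276), np.int64(333)), (np.int64(592), np.int64(263), np.int64(341)), (np.int64(599), np.int64(256), np.int64(344)), (np.int64(755), np.int64(526), np.int64(98))]
78 [(np.int64(588), np.int64(276), np.int64(326)), (np.int64(589), np.int64(257), np.int64(338)), (np.int64(599), np.int64(256), np.int64(336)), (np.int64(755), np.int64(528), np.int64(87))]
80 [(np.int64(764), np.int64(622), np.int64(8)), (np.int64(593), np.int64(264), np.int64(325)), (np.int64(599), np.int64(256), np.int64(328)), (np.int64(760), np.int64(537), np.int64(69))]
82 [(np.int64(715), np.int64(525), np.int64(85)), (np.int64(588), np.int64(255), np.int64(325)), (np.int64(599), np.int64(256), np.int64(320)), (np
[... 3560 characters left out ...]
), (np.int64(6), np.int64(-869), np.int64(1345)), (np.int64(640), np.int64(290), np.int64(4)), (np.int64(649), np.int64(291), np.int64(0))]
144 [(np.int64(579), np.int64(318), np.int64(-1)), (np.int64(564), np.int64(271), np.int64(48)), (np.int64(568), np.int64(263), np.int64(52)), (np.int64(622), np.int64(273), np.int64(18)), (np.int64(627), np.int64(268), np.int64(20)), (np.int64(646), np.int64(286), np.int64(-4))]
146 [(np.int64(575), np.int64(310), np.int64(-2)), (np.int64(574), np.int64(292), np.int64(14)), (np.int64(580), np.int64(287), np.int64(15)), (np.int64(618), np.int64(265), np.int64(16)), (np.int64(625), np.int64(263), np.int64(15)), (np.int64(635), np.int64(266), np.int64(7))]
```

View pics/v4.png

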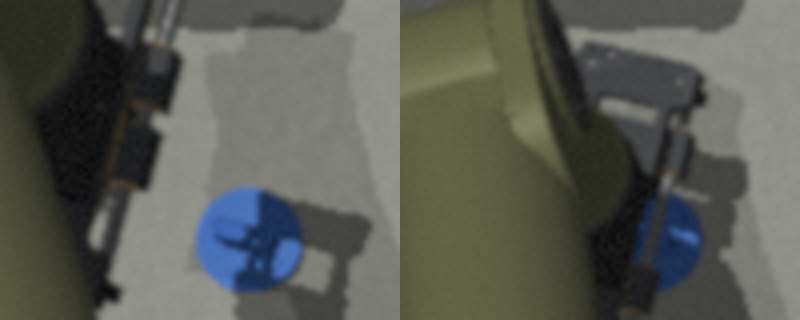

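Depth on the finger tips puts them about 30–35 mm above the reported TCP height (tips at z≈0.05 when 0.016 is reported), with xy correct. That explains the miss. I'll lower by feel.

```bash
python3 -m handwheel '[[0.05,0,0,0.01,0,0,0],[0.05,0,0,0.01,0,0,0],[0.05,0,0,0.0,0,0,0],[0.05,0,0,0,0,0,0]]'; python3 - <<'E'
from h import *
go(.597,.2685,.016,77.5)
im,d=ctrl.get_image("side");W=cloud("side",d)
for v in range(138,154,1): print(v,[tuple((W[v,u]*1000).round().astype(int).tolist()) for u in(296,298,312,314)])
E
```

```text
time: 8.22
position: [0.5963, 0.2678, -0.0051]
tool_rot: [2.45, 1.967, -0.0]
ft_force: [0.0, -0.5, -0.9]
grip_width: 0.58
grip_force: 0.0
t 8.22 pos [ 0.5963  0.2678 -0.0051] xang 77.5 tilt 0.01 shift mm [  0.8   0.5 -21.1] turn 0.0 f [ 0.  -0.5 -0.9] w 50.5 gf 0.0 q [-0.78  0.5   0.41  1.65 -0.23  1.03 -0.52]
138 [(550, 240, 112), (558, 240, 109), (619, 252, 69), (625, 249, 69)]
139 [(551, 242, 105), (571, 268, 73), (619, 252, 64), (629, 255, 56)]
140 [(561, 262, 78), (571, 268, 68), (620, 254, 57), (624, 247, 61)]
141 [(564, 268, 67), (570, 264, 67), (620, 255, 51), (627, 251, 51)]
142 [(560, 261, 70), (570, 266, 60), (620, 255, 46), (628, 255, 42)]
143 [(560, 262, 63), (570, 265, 57), (619, 252, 44), (625, 248, 45)]
144 [(563, 267, 53), (570, 267, 49), (618, 250, 41), (629, 255, 31)]
145 [(564, 269, 45), (568, 262, 49), (620, 253, 32), (629, 255, 26)]
146 [(561, 265, 45), (568, 262, 45), (625, 262, 17), (634, 265, 9)]
147 [(562, 267, 37), (571, 269, 32), (623, 259, 16), (629, 255, 17)]
148 [(561, 265, 35), (568, 263, 33), (621, 255, 15), (628, 253, 13)]
149 [(567, 277, 16), (572, 271, 19), (616, 247, 19), (624, 246, 16)]
150 [(563, 270, 20), (572, 271, 14), (614, 244, 18), (626, 250, 7)]
151 [(563, 270, 14), (570, 268, 13), (613, 242, 15), (621, 241, 12)]
152 [(567, 278, -1), (565, 257, 20), (610, 236, 17), (626, 249, -3)]
153 [(567, 279, -7), (568, 265, 6), (610, 236, 11), (622, 243, -1)]
```

```bash
python3 -m handwheel '[[0.05,0,0,0.006,0,0,0],[0.05,0,0,0.004,0,0,0],[0.05,0,0,0.002,0,0,0],[0,0,0,0,0,0,0],[0,0,0,0,0,0,0],[0,0,0,0,0,0,0],[0,0,0,0,0,0,0],[0,0,0,0,0,0,0],[0,0,0,0,0,0,0],[0,0,0,0,0,0,0],[0,0,0,0,0,0,0]]' 25; python3 -c "
from h import *
go(.597,.2685,.28)"
```

```text
time: 9.65
position: [0.5966, 0.2679, -0.0168]
tool_rot: [2.45, 1.967, 0.001]
ft_force: [0.4, -0.6, 0.5]
grip_width: 0.156
grip_force: 25.0
t 9.65 pos [ 0.5966  0.2679 -0.0168] xang 77.5 tilt 0.03 shift mm [   0.8    0.4 -296.8] turn 0 f [ 0.4 -0.6  0.5] w 13.5 gf 25.0 q [-0.78  0.52  0.41  1.66 -0.23  1.01 -0.51]
```

Gripped, at 13.5 mm and 25 N. Reported z = −0.017 corresponds to a lid on the worktop. Lifting.

```bash
python3 -m handwheel '[[0,0,0,-0.02,0,0,0],[0,0,0,-0.05,0,0,0],[0,0,0,-0.06,0,0,0],[0,0,0,-0.06,0,0,0],[0,0,0,-0.05,0,0,0],[0,0,0,-0.01,0,0,0],[0,0,0,0,0,0,0]]' 25; python3 -c "
from h import *
go(.381,-.277,.24)"
```

```text
time: 10.52
position: [0.5964, 0.2678, 0.234]
tool_rot: [-2.45, -1.967, -0.002]
ft_force: [0.9, -0.1, -1.4]
grip_width: 0.158
grip_force: 25.0
t 10.53 pos [0.5964 0.2678 0.234 ] xang 77.5 tilt 0.07 shift mm [-578.5  -92.6   -6.7] turn 0 f [ 0.9 -0.1 -1.4] w 13.8 gf 25.0 q [-0.82  0.33  0.46  1.39 -0.15  1.46 -0.58]
```

```bash
python3 -m handwheel '[[0,-0.035,-0.006,0,0,0,0],[0,-0.055,-0.009,0,0,0,0],[0,-0.055,-0.009,0,0,0,0],[0,-0.055,-0.009,0,0,0,0],[0,-0.055,-0.009,0,0,0,0],[0,-0.055,-0.009,0,0,0,0],[0,-0.055,-0.009,0,0,0,0],[0,-0.055,-0.009,0,0,0,0],[0,-0.055,-0.009,0,0,0,0],[0,-0.055,-0.009,0,0,0,0],[0,-0.048,-0.006,0,0,0,0],[0,0,0,0,0,0,0]]' 25; python3 -c "
from h import *
go(.381,-.277,.12)"
```

```text
time: 12.02
position: [0.3775, -0.2797, 0.2316]
tool_rot: [-2.456, -1.956, 0.003]
ft_force: [-0.0, 0.5, -0.4]
grip_width: 0.158
grip_force: 25.0
t 12.03 pos [ 0.3775 -0.2797  0.2316] xang 77.1 tilt 0.15 shift mm [  3.4   3.1 111.6] turn 0 f [-0.   0.5 -0.4] w 13.7 gf 25.0 q [-0.47 -0.2   0.93  1.83  0.17  1.44  0.21]
```

```bash
python3 -m handwheel '[[0,0,0,0.03,0,0,0],[0,0,0,0.05,0,0,0],[0,0,0,0.05,0,0,0],[0,0,0,0.025,0,0,0],[0,0,0,0.005,0,0,0],[0,0,0,0,0,0,0],[0,0,0,0,0,0,0]]' 25; python3 -c "
from h import *
go(.381,-.277,.05)
im,d=ctrl.get_image('side');im2,d=ctrl.get_image('top')
cv2.imwrite('pics/v5.png',np.hstack([cv2.resize(im[200:320,250:410],(400,300),interpolation=cv2.INTER_CUBIC),cv2.resize(im2[190:310,350:510],(400,300),interpolation=cv2.INTER_CUBIC)]))"
```

```text
time: 12.9
position: [0.3817, -0.2766, 0.074]
tool_rot: [2.448, 1.967, 0.002]
ft_force: [0.4, 0.3, -0.6]
grip_width: 0.16
grip_force: 25.0
t 12.9 pos [ 0.3817 -0.2766  0.074 ] xang 77.6 tilt 0.11 shift mm [-0.6 -0.6 24. ] turn 0 f [ 0.4  0.3 -0.6] w 13.9 gf 25.0 q [-0.48  0.01  1.07  2.05 -0.01  1.08  0.38]
```

View pics/v5.png

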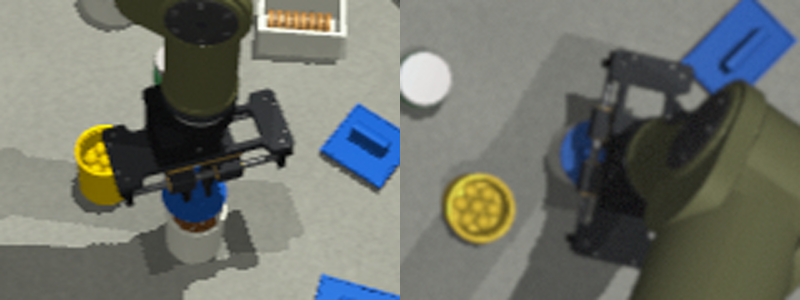

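The lid hangs centred over the nut box (side view, about (195,205) in the crop), and the gripper clears the yellow box. Lowering.

```bash
python3 -m handwheel '[[0,0,0,0.01,0,0,0],[0,0,0,0.008,0,0,0],[0,0,0,0.004,0,0,0],[0,0,0,0.002,0,0,0],[0,0,0,0,0,0,0],[0,0,0,0,0,0,0]]' 25; python3 -c "
from h import *
go(.381,-.277,.048)"
```

```text
time: 13.75
position: [0.3809, -0.28, 0.0519]
tool_rot: [2.449, 1.964, -0.003]
ft_force: [-8.6, -2.2, 28.2]
grip_width: 0.157
grip_force: 25.0
t 13.75 pos [ 0.3809 -0.28    0.0519] xang 77.5 tilt 0.17 shift mm [ 3.  -0.6  3.9] turn 0 f [-8.6 -2.2 28.2] w 13.6 gf 25.0 q [-0.46  0.08  1.08  2.07 -0.08  1.04  0.44]
```

```bash
python3 -m handwheel '[[0,0,0,-0.002,0,0,0],[0,0,0,0,0,0,0],[0.03,0,0,0,0,0,0],[0.03,0,0,0,0,0,0],[0.03,0,0,0,0,0,0],[0.03,0,0,-0.02,0,0,0],[0.03,0,0,-0.05,0,0,0],[0.03,0,0,-0.06,0,0,0],[0.03,0,0,-0.06,0,0,0],[0.03,0,0,0,0,0,0]]'; python3 -c "
from h import *
go(.627,-.273,.24,113.2)
im,d=ctrl.get_image('side');np.save('pics/s6.npy',d);im2,d=ctrl.get_image('top')
cv2.imwrite('pics/v6.png',np.hstack([cv2.resize(im[220:340,250:410],(400,300),interpolation=cv2.INTER_CUBIC),cv2.resize(im2[190:310,350:510],(400,300),interpolation=cv2.INTER_CUBIC)]))
W=cloud('side',np.load('pics/s6.npy'))
for v in range(268,300,3): print(v,[tuple((W[v,u]*1000).round().astype(int).tolist()) for u in(318,324,330,336)])"
```

```text
time: 15.0
position: [0.3826, -0.2768, 0.2445]
tool_rot: [2.445, 1.966, 0.007]
ft_force: [-0.4, -0.8, -1.2]
grip_width: 0.343
grip_force: 0.0
t 15.0 pos [ 0.3826 -0.2768  0.2445] xang 77.6 tilt 0.35 shift mm [ 56.2 237.8   6. ] turn -35.6 f [-0.4 -0.8 -1.2] w 29.8 gf 0.0 q [-0.52 -0.23  0.96  1.81  0.19  1.46  0.19]
268 [(402, -184, 0), (419, -193, -1), (434, -202, 1), (451, -211, 0)]
271 [(396, -196, 5), (385, -248, 93), (401, -256, 92), (446, -218, -4)]
274 [(365, -249, 94), (379, -260, 99), (391, -272, 107), (413, -268, 83)]
277 [(361, -257, 93), (377, -262, 87), (386, -281, 109), (409, -276, 82)]
280 [(357, -264, 90), (372, -271, 88), (380, -291, 113), (403, -285, 84)]
283 [(354, -270, 86), (369, -277, 83), (378, -295, 104), (397, -296, 89)]
286 [(350, -276, 81), (365, -285, 83), (378, -295, 87), (394, -302, 84)]
289 [(347, -282, 76), (360, -294, 85), (375, -300, 81), (390, -308, 80)]
292 [(350, -277, 47), (357, -299, 79), (371, -307, 78), (388, -312, 71)]
295 [(350, -278, 30), (357, -300, 61), (371, -309, 65), (389, -312, 51)]
298 [(351, -278, 11), (357, -300, 43), (371, -310, 47), (391, -310, 30)]
```

View pics/v6.png

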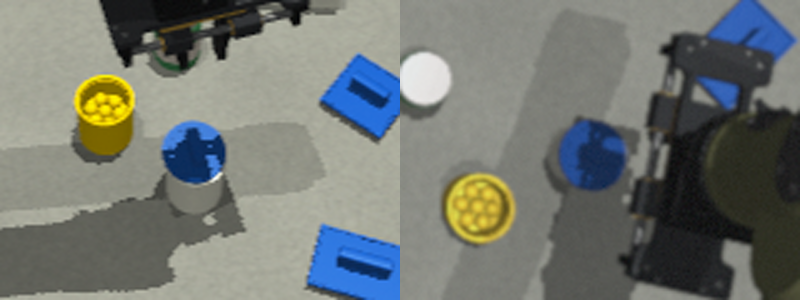

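The lid looks tilted, with the far edge about 14 mm high. I'll measure the plane and offset.

```bash
cat > tilt.py <<'E'
from h import *
def tilt(cam,uv,r,zp,save=None):
    im,d=ctrl.get_image(cam);W=cloud(cam,d);h=cv2.cvtColor(im,cv2.COLOR_BGR2HSV)
    if save: cv2.imwrite(save,im)
    bl=(h[...,0]>100)&(h[...,0]<128)&(h[...,1]>120)
    c=blob(bl,uv,r);m=np.zeros(bl.shape,np.uint8);cv2.drawContours(m,[c[:,None]],-1,1,-1)
    m=cv2.erode(m,np.ones((3,3)))>0
    P=W[m]; P=P[(P[:,2]>zp-.03)&(P[:,2]<zp+.045)];n=P[:,2]<zp+.2
    for _ in range(15):
        A=np.c_[P[:,:2],np.ones(len(P))];k=np.linalg.lstsq(A[n],P[n,2],rcond=None)[0];r_=P[:,2]-A@k;n=(r_<.005)&(r_>-.008)
    Q=W[m];Q=Q[(abs(Q[:,2]-np.c_[Q[:,:2],np.ones(len(Q))]@k)<.006)]
    e=cast(cam,c,zp)[:,:2];(a,b),sz,an=cv2.minAreaRect((e*1000).astype(np.float32))
    print(cam,"slope dz/dx,dz/dy",k[:2].round(3),"plate z at centre",round(k[0]*a/1000+k[1]*b/1000+k[2],4),"outline ctr",np.round((a,b),1),np.round(sz,1),round(an,1),"pts ctr",((P[n].min(0)+P[n].max(0))/2).round(4))
if __name__=="__main__":
    tilt("side",(328,281),20,.079);tilt("top",(427,252),24,.079)
E
python3 tilt.py
python3 - <<'E'
from h import *
im,d=ctrl.get_image("side");h=cv2.cvtColor(im,cv2.COLOR_BGR2HSV);W=cloud("side",d)
w=(h[...,1]<60)&(h[...,2]>100)&(W[...,2]>.03)&(W[...,2]<.078)
c=blob(w,(328,292),22);m=np.zeros(w.shape,np.uint8);cv2.drawContours(m,[c[:,None]],-1,1,-1)
P=W[(m>0)];P=P[(P[:,2]>.03)&(P[:,2]<.07)];A=np.c_[2*P[:,:2],np.ones(len(P))];k=np.linalg.lstsq(A,(P[:,:2]**2).sum(1),rcond=None)[0]
print(len(P),"circ",k[:2],np.sqrt(k[2]+(k[:2]**2).sum()))
E
```

```text
side slope dz/dx,dz/dy [-0.006  0.158] plate z at centre 0.086 outline ctr [ 382.2 -271.8] [73.2 67.9] 61.4 pts ctr [ 0.381  -0.2747  0.0856]
top slope dz/dx,dz/dy [0.01  0.187] plate z at centre 0.0853 outline ctr [ 380.7 -276.2] [64.8 69.1] 89.3 pts ctr [ 0.3808 -0.2746  0.086 ]
130 circ [ 0.38185392 -0.27952076] 0.03188792091335296
```

Lid is propped on the +y rim, about 5 mm too far in +y (slope 0.17 rad). I'll grip it where it lies, shift it about 6 mm in −y (tool −x) and release.

```bash
python3 -m handwheel '[[0.03,0.002,0,0.06,0,0,0],[0.03,0,0,0.06,0,0,0],[0.03,0,0,0.045,0,0,0],[0.03,0,0,0.018,0,0,0],[0.03,0,0,0.005,0,0,0],[0.03,0,0,0,0,0,0],[0,0,0,0,0,0,0],[0,0,0,0,0,0,0],[0,0,0,0,0,0,0],[0,0,0,0,0,0,0]]' 8; python3 -c "
from h import *
go(.381,-.283,.05)"
```

```text
time: 16.5
position: [0.3819, -0.2746, 0.0537]
tool_rot: [2.449, 1.967, 0.002]
ft_force: [0.2, 0.3, 3.7]
grip_width: 0.161
grip_force: 8.0
t 16.5 pos [ 0.3819 -0.2746  0.0537] xang 77.5 tilt 0.09 shift mm [-8.4  0.9  3.7] turn 0 f [0.2 0.3 3.7] w 14.0 gf 8.0 q [-0.53  0.07  1.15  2.07 -0.07  1.04  0.43]
```

```bash
python3 -m handwheel '[[0,-0.004,0,0,0,0,0],[0,-0.003,0,0.001,0,0,0],[0,0,0,0,0,0,0],[0,0,0,0,0,0,0]]' 8; python3 -c "
from h import *
go(.381,-.283,.05)"; python3 -m handwheel '[[0.03,0,0,0,0,0,0],[0.03,0,0,0,0,0,0],[0.03,0,0,-0.02,0,0,0],[0.03,0,0,-0.05,0,0,0],[0.03,0,0,-0.06,0,0,0],[0.03,0,0,-0.06,0,0,0],[0.03,0,0,0,0,0,0]]'; python3 tilt.py
```

```text
time: 17.0
position: [0.3804, -0.281, 0.0524]
tool_rot: [2.449, 1.967, 0.002]
ft_force: [1.2, 2.4, 5.8]
grip_width: 0.163
grip_force: 8.0
t 17.0 pos [ 0.3804 -0.281   0.0524] xang 77.6 tilt 0.07 shift mm [-1.8  1.   2.4] turn 0 f [1.2 2.4 5.8] w 14.2 gf 8.0 q [-0.51  0.09  1.15  2.07 -0.09  1.04  0.46]
time: 17.88
position: [0.3819, -0.2828, 0.246]
tool_rot: [2.445, 1.963, 0.008]
ft_force: [-0.8, -0.6, -0.9]
grip_width: 0.342
grip_force: 0.0
side slope dz/dx,dz/dy [ 0.    -0.005] plate z at centre 0.0796 outline ctr [ 378.9 -280.7] [71.9 67.9] 76.1 pts ctr [ 0.3791 -0.2799  0.079 ]
top slope dz/dx,dz/dy [ 0.004 -0.004] plate z at centre 0.0793 outline ctr [ 377.9 -280.7] [69.7 68.1] 77.5 pts ctr [ 0.3794 -0.2812  0.0788]
```

Seated: flat, plate at 0.079. Next I'll cross-check the remaining box centres in both views before carrying on with the square lid.

```bash
python3 - <<'E'
from h import *
for n,z,pt,ps in(("brl",.060,(288,217),(296,192)),("bsq",.070,(152,207),(257,123)),("bob",.055,(353,152),(370,208)),("brs0",.075,(427,252),(328,287))):
  for cam,uv in(("top",pt),("side",ps)):
    W=cloud(cam,np.load(f"pics/{cam}0.npy"))
    m=abs(W[...,2]-z)<.006; w=np.zeros(m.shape,np.uint8);cv2.circle(w,uv,30 if cam=="top" else 24,1,-1)
    P=(W[m&(w>0)][:,:2]*1000).astype(np.float32)
    # keep main cluster around median
    c=np.median(P,0);P=P[np.linalg.norm(P-c,axis=1)<72]
    r=cv2.minAreaRect(P);print(n,cam,len(P),np.round(r[0],1),np.round(r[1],1),round(r[2],1))
go(.627,-.273,.24,113.2)
E
```

```text
brl top 271 [467.9  84.3] [97.6 97.2] 0.8
brl side 157 [470.4  85.2] [101.9  95.4] 63.8
bsq top 303 [490.1 438. ] [86.3 83.9] 53.4
bsq side 145 [491.2 437.8] [92.4 86.5] 52.8
bob top 266 [648.5 -86.7] [ 72.1 111. ] 56.1
bob side 210 [650.2 -87. ] [ 80.4 110.4] 57.0
brs0 top 177 [ 382.  -278.6] [66.9 69.2] 0.8
brs0 side 148 [ 382.2 -278.2] [70.3 67.4] 76.9
t 17.98 pos [ 0.3794 -0.2815  0.2418] xang 77.5 tilt 0.03 shift mm [ 61.8 239.9   1.9] turn -35.7 f [-0.3  0.8 -0.2] w 29.8 gf 0.0 q [-0.56 -0.24  1.    1.81  0.2   1.46  0.18]
```

```bash
python3 -m handwheel '[[0.05,0,0,0,0,0,-10.5],[0.05,0,0,0,0,0,-10.5],[0.05,0,0,0,0,0,-10.5],[0.05,0,0,0,0,0,-4],[0.05,0,0,0,0,0,0]]'; python3 -c "
from h import *
go(.627,-.273,.24,113.2)"
```

```text
time: 18.6
position: [0.3785, -0.2809, 0.2403]
tool_rot: [-1.733, -2.617, 0.002]
ft_force: [-0.0, 1.2, 0.4]
grip_width: 0.576
grip_force: 0.0
t 18.6 pos [ 0.3785 -0.2809  0.2403] xang 113.0 tilt 0.19 shift mm [-89.7 231.9  -0.5] turn -0.2 f [-0.   1.2  0.4] w 50.1 gf 0.0 q [-0.63 -0.27  1.04  1.82  0.24  1.47  0.77]
```

```bash
python3 -m handwheel '[[0.05,-0.01,0.026,0,0,0,0],[0.05,-0.02,0.052,0,0,0,0],[0.05,-0.02,0.052,0,0,0,0],[0.05,-0.02,0.051,0,0,0,0],[0.05,-0.02,0.051,0,0,0,0],[0.05,0,0,0.04,0,0,0],[0.05,0,0,0.06,0,0,0],[0.05,0,0,0.06,0,0,0],[0.05,0,0,0.04,0,0,0],[0.05,0,0,0,0,0,0],[0.05,0,0,0,0,0,0],[0.05,0,0,0,0,0,0]]'; python3 -c "
from h import *
go(.627,-.2735,-.016,113.2)"
```

```text
time: 20.1
position: [0.613, -0.273, 0.0445]
tool_rot: [-1.736, -2.616, -0.004]
ft_force: [0.3, 0.8, 0.0]
grip_width: 0.574
grip_force: 0.0
t 20.1 pos [ 0.613  -0.273   0.0445] xang 112.9 tilt 0.2 shift mm [-6.1 12.7 60.5] turn -0.3 f [0.3 0.8 0. ] w 50.0 gf 0.0 q [-0.31  0.66  0.99  1.58 -0.58  1.22  1.18]
```

```bash
python3 -m handwheel '[[0.05,-0.006,0.013,0,0,0,0],[0.05,0,0,0,0,0,0],[0.05,0,0,0,0,0,0],[0.05,0,0,0,0,0,0]]'; python3 -c "
from h import *
go(.627,-.2735,-.016,113.2)"; python3 -m handwheel '[[0.05,0,0,0.03,0,0,0],[0.05,0,0,0.02,0,0,0],[0.05,0,0,0.008,0,0,0],[0.05,0,0,0.002,0,0,0],[0,0,0,0,0,0,0],[0,0,0,0,0,0,0],[0,0,0,0,0,0,0],[0,0,0,0,0,0,0],[0,0,0,0,0,0,0],[0,0,0,0,0,0,0],[0,0,0,0,0,0,0]]' 25; python3 -c "
from h import *
go(.627,-.2735,-.016,113.2)"
```

```text
time: 20.6
position: [0.6257, -0.2727, 0.0425]
tool_rot: [-1.734, -2.613, -0.003]
ft_force: [0.4, -0.3, -0.3]
grip_width: 0.573
grip_force: 0.0
t 20.6 pos [ 0.6257 -0.2727  0.0425] xang 112.9 tilt 0.34 shift mm [-1.6  1.  58.5] turn -0.3 f [ 0.4 -0.3 -0.3] w 49.9 gf 0.0 q [-0.3   0.68  0.98  1.55 -0.59  1.24  1.17]
time: 21.98
position: [0.6261, -0.2722, -0.0176]
tool_rot: [-1.733, -2.614, -0.003]
ft_force: [0.8, -0.0, 1.5]
grip_width: 0.162
grip_force: 25.0
t 21.98 pos [ 0.6261 -0.2722 -0.0176] xang 112.9 tilt 0.33 shift mm [-1.6  0.3 -1.6] turn -0.3 f [ 0.8 -0.   1.5] w 14.1 gf 25.0 q [-0.27  0.74  0.93  1.59 -0.64  1.15  1.21]
```

```bash
python3 -m handwheel '[[0,0,0,-0.02,0,0,0],[0,0,0,-0.05,0,0,0],[0,0,0,-0.06,0,0,0],[0,0,0,-0.06,0,0,0],[0,0,0,-0.05,0,0,0],[0,0,0,-0.02,0,0,-10],[0,0,0,0,0,0,-10],[0,0,0,0,0,0,-10],[0,0,0,0,0,0,0],[0,0,0,0,0,0,0]]' 25; python3 -c "
from h import *
go(.4905,.438,.24,143.2)"
```

```text
time: 23.22
position: [0.6266, -0.2737, 0.2426]
tool_rot: [-1.003, -2.972, -0.005]
ft_force: [-0.2, 0.8, -1.0]
grip_width: 0.16
grip_force: 25.0
t 23.23 pos [ 0.6266 -0.2737  0.2426] xang 142.7 tilt 0.33 shift mm [539.6 483.6   6.4] turn -0.5 f [-0.2  0.8 -1. ] w 13.9 gf 25.0 q [-0.26  0.51  0.96  1.29 -0.42  1.55  1.57]
```

```bash
python3 -m handwheel '[[0,0.03,0.027,0,0,0,0],[0,0.044,0.039,0,0,0,0],[0,0.045,0.041,0,0,0,0],[0,0.045,0.041,0,0,0,0],[0,0.045,0.041,0,0,0,0],[0,0.045,0.041,0,0,0,0],[0,0.045,0.041,0,0,0,0],[0,0.045,0.041,0,0,0,0],[0,0.045,0.041,0,0,0,0],[0,0.045,0.041,0,0,0,0],[0,0.045,0.041,0,0,0,0],[0,0.045,0.041,0,0,0,0]]' 25;  python3 -m handwheel '[[0,0.015,0.01,0,0,0,0],[0,0,0,0.0,0,0,0],[0,0,0,0,0,0,0],[0,0,0,0,0,0,0],[0,0,0,0,0,0,0]]'; python3 -c "
from h import *
go(.4905,.438,.06,143.2)"
```

```text
time: 24.72
position: [0.4958, 0.424, 0.2461]
tool_rot: [-1.002, -2.972, -0.005]
ft_force: [1.6, 0.1, 0.3]
grip_width: 0.161
grip_force: 25.0
time: 25.35
position: [0.4911, 0.438, 0.2466]
tool_rot: [-1.002, -2.972, -0.006]
ft_force: [0.2, 0.4, -0.8]
grip_width: 0.156
grip_force: 25.0
t 25.35 pos [0.4911 0.438  0.2466] xang 142.7 tilt 0.37 shift mm [ -0.7  -0.8 186.6] turn -0.5 f [ 0.2  0.4 -0.8] w 13.6 gf 25.0 q [-1.33  0.38  0.77  1.36 -0.27  1.5   0.35]
```

```bash
python3 -m handwheel '[[0,0,0,0.03,0,0,-0.5],[0,0,0,0.055,0,0,0],[0,0,0,0.055,0,0,0],[0,0,0,0.03,0,0,0],[0,0,0,0.006,0,0,0],[0,0,0,0,0,0,0],[0,0,0,0,0,0,0],[0,0,0,0,0,0,0]]' 25; python3 -c "
from h import *
go(.4905,.438,.046,143.2)"
```

```text
time: 26.35
position: [0.4905, 0.4408, 0.0717]
tool_rot: [-0.986, -2.979, -0.009]
ft_force: [-0.1, 0.7, -0.3]
grip_width: 0.156
grip_force: 25.0
t 26.35 pos [0.4905 0.4408 0.0717] xang 143.4 tilt 0.41 shift mm [-1.9 -2.4 25.6] turn 0.2 f [-0.1  0.7 -0.3] w 13.5 gf 25.0 q [-1.31  0.49  0.72  1.59 -0.35  1.19  0.41]
```

```bash
python3 -m handwheel '[[0,-0.001,-0.0015,0.006,0,0,0],[0,0,0,0.006,0,0,0],[0,0,0,0.004,0,0,0],[0,0,0,0,0,0,0],[0,0,0,0,0,0,0]]' 25; python3 -c "
from h import *
go(.4905,.438,.044,143.2)"; python3 -m handwheel '[[0,0,0,0.004,0,0,0],[0,0,0,0.003,0,0,0],[0,0,0,0.001,0,0,0],[0,0,0,0,0,0,0],[0,0,0,0,0,0,0]]' 25; python3 -c "
from h import *
go(.4905,.438,.043,143.2)"
```

```text
time: 26.98
position: [0.4896, 0.4385, 0.0541]
tool_rot: [-0.985, -2.978, -0.005]
ft_force: [-0.0, 0.5, -0.4]
grip_width: 0.16
grip_force: 25.0
t 26.98 pos [0.4896 0.4385 0.0541] xang 143.4 tilt 0.34 shift mm [-1.1  0.1 10.1] turn 0.2 f [-0.   0.5 -0.4] w 13.9 gf 25.0 q [-1.3   0.5   0.71  1.61 -0.36  1.16  0.42]
time: 27.6
position: [0.4896, 0.4385, 0.0462]
tool_rot: [-0.986, -2.978, -0.006]
ft_force: [0.5, -1.3, -0.2]
grip_width: 0.159
grip_force: 25.0
t 27.6 pos [0.4896 0.4385 0.0462] xang 143.4 tilt 0.35 shift mm [-1.1  0.1  3.2] turn 0.2 f [ 0.5 -1.3 -0.2] w 13.8 gf 25.0 q [-1.3   0.51  0.71  1.61 -0.36  1.15  0.43]
```

The plug is inside the mouth with no contact. Set it down, release and check.

```bash
python3 -m handwheel '[[0,0,0,0.0025,0,0,0],[0,0,0,0,0,0,0],[0.03,0,0,0,0,0,0],[0.03,0,0,0,0,0,0],[0.03,0,0,0,0,0,0],[0.03,0,0,-0.03,0,0,0],[0.03,0,0,-0.06,0,0,0],[0.03,0,0,-0.06,0,0,0],[0.03,0,0,-0.045,0,0,0],[0.03,0,0,0,0,0,0],[0.03,0,0,0,0,0,0]]'; python3 -c "
from tilt import *
tilt('side',(257,123),26,.074);tilt('top',(152,207),34,.074)
go(.655,.1045,.24,178)"
```

```text
time: 28.98
position: [0.4898, 0.4374, 0.2378]
tool_rot: [-0.985, -2.977, -0.004]
ft_force: [0.3, 0.4, -0.6]
grip_width: 0.348
grip_force: 0.0
side slope dz/dx,dz/dy [-0.026 -0.026] plate z at centre 0.0746 outline ctr [492.5 436. ] [89.1 85.2] 53.3 pts ctr [0.4906 0.4323 0.0744]
top slope dz/dx,dz/dy [0.001 0.001] plate z at centre 0.0744 outline ctr [491.2 434.8] [84.6 85.3] 53.6 pts ctr [0.4911 0.4269 0.0741]
t 29.07 pos [0.4893 0.4372 0.2367] xang 143.4 tilt 0.37 shift mm [-331.4 -168.2   -5.2] turn -34.6 f [ 0.1  0.1 -1.1] w 30.1 gf 0.0 q [-1.33  0.38  0.77  1.38 -0.27  1.49  0.36]
```

Square lid seated flat. Next, the large round blue lid.

```bash
python3 -m handwheel '[[0.05,-0.03,-0.015,0,0,0,0],[0.05,-0.05,-0.025,0,0,0,0],[0.05,-0.05,-0.026,0,0,0,0],[0.05,-0.05,-0.026,0,0,0,0],[0.05,-0.05,-0.026,0,0,0,0],[0.05,-0.05,-0.026,0,0,0,0],[0.05,-0.051,-0.024,0,0,0,0],[0.05,0,0,0,0,0,-10.5],[0.05,0,0,0,0,0,-10.5],[0.05,0,0,0,0,0,-10.5],[0.05,0,0,0,0,0,-3],[0.05,0,0,0,0,0,0]]'; python3 -m handwheel '[[0.05,0,0,0.0,0,0,0],[0.05,0,0,0.0,0,0,0],[0.05,0,0,0.0,0,0,0]]'; python3 -c "
from h import *
go(.655,.1045,-.016,178)"
```

```text
time: 30.58
position: [0.6549, 0.1053, 0.2348]
tool_rot: [-0.059, -3.135, -0.007]
ft_force: [1.0, 0.1, -0.9]
grip_width: 0.579
grip_force: 0.0
time: 30.95
position: [0.6556, 0.1054, 0.2362]
tool_rot: [-0.058, -3.137, -0.007]
ft_force: [0.4, 0.7, 1.0]
grip_width: 0.577
grip_force: 0.0
t 30.95 pos [0.6556 0.1054 0.2362] xang 177.9 tilt 0.35 shift mm [ -0.5  -2.1 252.2] turn -0.1 f [0.4 0.7 1. ] w 50.2 gf 0.0 q [-0.75  0.4   0.76  1.36 -0.28  1.49  1.53]
```

```bash
python3 -m handwheel '[[0.05,-0.0005,-0.001,0.03,0,0,0],[0.05,0,0,0.06,0,0,0],[0.05,0,0,0.06,0,0,0],[0.05,0,0,0.05,0,0,0],[0.05,0,0,0.025,0,0,0],[0.05,0,0,0,0,0,0],[0.05,0,0,0,0,0,0]]'; python3 -c "
from h import *
go(.655,.1045,-.016,178)"; python3 -m handwheel '[[0.05,0,0,0.015,0,0,0],[0.05,0,0,0.009,0,0,0],[0.05,0,0,0.003,0,0,0],[0.05,0,0,0,0,0,0],[0,0,0,0,0,0,0],[0,0,0,0,0,0,0],[0,0,0,0,0,0,0],[0,0,0,0,0,0,0],[0,0,0,0,0,0,0],[0,0,0,0,0,0,0],[0,0,0,0,0,0,0]]' 25; python3 -c "
from h import *
go(.4685,.0846,-.016)"
```

```text
time: 31.82
position: [0.6565, 0.1054, 0.0129]
tool_rot: [-0.058, -3.139, -0.008]
ft_force: [-0.2, -0.0, -0.1]
grip_width: 0.572
grip_force: 0.0
t 31.82 pos [0.6565 0.1054 0.0129] xang 177.9 tilt 0.3 shift mm [ 1.4 -1.1 28.9] turn -0.1 f [-0.2 -0.  -0.1] w 49.8 gf 0.0 q [-0.71  0.56  0.69  1.62 -0.39  1.1   1.62]
time: 33.2
position: [0.6552, 0.1055, -0.0155]
tool_rot: [-0.058, -3.137, -0.007]
ft_force: [-0.2, 0.1, 1.8]
grip_width: 0.16
grip_force: 25.0
t 33.2 pos [ 0.6552  0.1055 -0.0155] xang 177.9 tilt 0.35 shift mm [185.8 -27.8   1.1] turn 0 f [-0.2  0.1  1.8] w 14.0 gf 25.0 q [-0.7   0.59  0.67  1.64 -0.42  1.06  1.63]
```

```bash
python3 -m handwheel '[[0,0,0,-0.02,0,0,0],[0,0,0,-0.05,0,0,0],[0,0,0,-0.06,0,0,0],[0,0,0,-0.03,0,0,0],[0,0.026,-0.003,0,0,0,0],[0,0.05,-0.008,0,0,0,0],[0,0.05,-0.008,0,0,0,0],[0,0.04,-0.006,0,0,0,0],[0,0.02,-0.003,0,0,0,0],[0,0,0,0,0,0,0],[0,0,0,0,0,0,0],[0,0,0,0,0,0,0]]' 25;  python3 -c "
from h import *
go(.4685,.0846,.06)"
```

```text
time: 34.7
position: [0.4699, 0.0834, 0.1452]
tool_rot: [-0.059, -3.138, -0.006]
ft_force: [0.2, -0.6, 0.7]
grip_width: 0.162
grip_force: 25.0
t 34.7 pos [0.4699 0.0834 0.1452] xang 177.8 tilt 0.28 shift mm [ 1.1  0.8 85.2] turn 0 f [ 0.2 -0.6  0.7] w 14.1 gf 25.0 q [-1.01 -0.06  0.77  1.94  0.04  1.24  1.28]
```

```bash
python3 -m handwheel '[[0,0.001,0.001,0.03,0,0,0],[0,0,0,0.04,0,0,0],[0,0,0,0.012,0,0,0],[0,0,0,0.003,0,0,0],[0,0,0,0,0,0,0],[0,0,0,0,0,0,0],[0,0,0,0,0,0,0]]' 25;  python3 -c "
from h import *
go(.4685,.0846,.036)"; python3 -m handwheel '[[0,0,0,0.006,0,0,0],[0,0,0,0.006,0,0,0],[0,0,0,0.005,0,0,0],[0,0,0,0,0,0,0],[0,0,0,0,0,0,0]]' 25; python3 -c "
from h import *
go(.4685,.0846,.035)"
```

```text
time: 35.58
position: [0.4682, 0.0854, 0.0607]
tool_rot: [-0.058, -3.138, -0.009]
ft_force: [0.2, 0.4, -1.1]
grip_width: 0.161
grip_force: 25.0
t 35.58 pos [0.4682 0.0854 0.0607] xang 177.9 tilt 0.36 shift mm [-0.4 -0.9 24.7] turn 0 f [ 0.2  0.4 -1.1] w 14.0 gf 25.0 q [-0.99  0.06  0.79  2.05 -0.05  1.06  1.36]
time: 36.2
position: [0.4676, 0.0851, 0.043]
tool_rot: [-0.058, -3.137, -0.007]
ft_force: [-0.4, -0.9, 0.1]
grip_width: 0.157
grip_force: 25.0
t 36.2 pos [0.4676 0.0851 0.043 ] xang 177.9 tilt 0.34 shift mm [-1.  -0.5  7.9] turn 0 f [-0.4 -0.9  0.1] w 13.7 gf 25.0 q [-0.99  0.09  0.79  2.06 -0.08  1.02  1.38]
```

```bash
python3 -m handwheel '[[0,0,0,0.005,0,0,0],[0,0,0,0.002,0,0,0],[0,0,0,0,0,0,0],[0.03,0,0,0,0,0,0],[0.03,0,0,0,0,0,0],[0.03,0,0,0,0,0,0],[0.03,0,0,-0.03,0,0,0],[0.03,0,0,-0.06,0,0,0],[0.03,0,0,-0.06,0,0,0],[0.03,0,0,-0.05,0,0,0],[0.03,0,0,0,0,0,0]]'; python3 -c "
from tilt import *
tilt('side',(296,190),28,.064);tilt('top',(288,217),30,.064)
go(.495,-.457,.24,134.3)"
```

```text
time: 37.58
position: [0.4708, 0.0849, 0.24]
tool_rot: [0.058, 3.138, 0.014]
ft_force: [-0.3, 0.5, 0.4]
grip_width: 0.343
grip_force: 0.0
side slope dz/dx,dz/dy [ 0.014 -0.01 ] plate z at centre 0.065 outline ctr [469.2  86.3] [97.7 98.1] 61.5 pts ctr [0.4689 0.0838 0.0643]Traceback (most recent call last):
  File "<string>", line 3, in <module>
    tilt('side',(296,190),28,.064);tilt('top',(288,217),30,.064)
                                   ~~~~^^^^^^^^^^^^^^^^^^^^^^^^^
  File "tilt.py", line 6, in tilt
    c=blob(bl,uv,r);m=np.zeros(bl.shape,np.uint8);cv2.drawContours(m,[c[:,None]],-1,1,-1)
  File "h.py", line 18, in blob
    return max(cs,key=cv2.contourArea)[:,0,:]
           ~~~^^^^^^^^^^^^^^^^^^^^^^^^
ValueError: max() iterable argument is empty
```

Large round lid seated. Next, the oblong lid.

```bash
python3 -m handwheel '[[0.05,-0.002,-0.03,0,0,0,0],[0.05,-0.004,-0.05,0,0,0,0],[0.05,-0.004,-0.052,0,0,0,0],[0.05,-0.005,-0.052,0,0,0,0],[0.05,-0.005,-0.052,0,0,0,0],[0.05,-0.005,-0.052,0,0,0,0],[0.05,-0.005,-0.052,0,0,0,0],[0.05,-0.005,-0.052,0,0,0,0],[0.05,-0.004,-0.052,0,0,0,0],[0.05,-0.003,-0.05,0,0,0,0],[0.05,-0.002,-0.045,0,0,0,0],[0.05,0,0,0,0,0,0]]'; python3 -m handwheel '[[0.05,0,0,0,0,0,10.5],[0.05,0,0,0,0,0,10.5],[0.05,0,0,0,0,0,10.5],[0.05,0,0,0,0,0,10.5],[0.05,0,0,0,0,0,1.6],[0.05,0,0,0,0,0,0],[0.05,0,0,0,0,0,0]]'; python3 -c "
from tilt import *
go(.495,-.457,-.016,134.3)
tilt('top',(288,217),30,.064)"
```

```text
time: 39.17
position: [0.4877, -0.4604, 0.2302]
tool_rot: [-0.072, -3.131, -0.006]
ft_force: [-1.1, -0.8, -0.1]
grip_width: 0.574
grip_force: 0.0
time: 40.05
position: [0.4923, -0.4556, 0.233]
tool_rot: [-1.216, -2.891, -0.005]
ft_force: [-0.1, 0.3, 0.3]
grip_width: 0.574
grip_force: 0.0
t 40.05 pos [ 0.4923 -0.4556  0.233 ] xang 134.4 tilt 0.37 shift mm [ -4.5   0.7 249. ] turn 0.1 f [-0.1  0.3  0.3] w 49.9 gf 0.0 q [-0.05  0.59  1.19  1.35 -0.54  1.56  1.85]
top slope dz/dx,dz/dy [-0.004  0.   ] plate z at centre 0.065 outline ctr [468.2  84.7] [98.4 99.6] 45.8 pts ctr [0.4689 0.0852 0.0639]
```

```bash
python3 -m handwheel '[[0.05,-0.003,0,0.03,0,0,0],[0.05,0,0,0.06,0,0,0],[0.05,0,0,0.06,0,0,0],[0.05,0,0,0.05,0,0,0],[0.05,0,0,0.02,0,0,0],[0.05,0,0,0,0,0,0],[0.05,0,0,0,0,0,0]]'; python3 -c "
from h import *
go(.495,-.457,-.016,134.3)"
```

```text
time: 40.98
position: [0.4945, -0.4587, 0.0158]
tool_rot: [-1.219, -2.893, -0.002]
ft_force: [-0.1, -0.4, 0.7]
grip_width: 0.573
grip_force: 0.0
t 40.98 pos [ 0.4945 -0.4587  0.0158] xang 134.3 tilt 0.14 shift mm [ 0.9  1.5 31.8] turn -0.0 f [-0.1 -0.4  0.7] w 49.9 gf 0.0 q [-0.02  0.74  1.06  1.59 -0.68  1.22  1.95]
```

```bash
python3 -m handwheel '[[0.05,0.001,0.001,0.018,0,0,0],[0.05,0,0,0.01,0,0,0],[0.05,0,0,0.004,0,0,0],[0.05,0,0,0,0,0,0],[0,0,0,0,0,0,0],[0,0,0,0,0,0,0],[0,0,0,0,0,0,0],[0,0,0,0,0,0,0],[0,0,0,0,0,0,0],[0,0,0,0,0,0,0],[0,0,0,0,0,0,0]]' 25; python3 -c "
from h import *
go(.649,-.0868,.2)"; python3 -m handwheel '[[0,0,0,-0.02,0,0,0],[0,0,0,-0.05,0,0,0],[0,0,0,-0.06,0,0,0],[0,0,0,-0.05,0,0,0],[0,0,0,-0.03,0,0,0],[0,0,0,-0.01,0,0,0],[0,0,0,0,0,0,0],[0,0,0,0,0,0,0]]' 25;python3 -c "
from h import *
go(.649,-.0868,.2,146.4)"
```

```text
time: 42.35
position: [0.4935, -0.4555, -0.0187]
tool_rot: [-1.218, -2.89, -0.005]
ft_force: [-0.5, 1.0, 0.5]
grip_width: 0.158
grip_force: 25.0
t 42.35 pos [ 0.4935 -0.4555 -0.0187] xang 134.3 tilt 0.35 shift mm [ 156.7  368.9 -217.5] turn 0 f [-0.5  1.   0.5] w 13.7 gf 25.0 q [-0.    0.78  1.03  1.62 -0.71  1.17  1.96]
time: 43.35
position: [0.4939, -0.4557, 0.1996]
tool_rot: [-1.217, -2.888, -0.006]
ft_force: [0.3, 0.4, -0.1]
grip_width: 0.16
grip_force: 25.0
t 43.35 pos [ 0.4939 -0.4557  0.1996] xang 134.3 tilt 0.49 shift mm [155.8 368.6   1.2] turn -12.1 f [ 0.3  0.4 -0.1] w 14.0 gf 25.0 q [-0.05  0.6   1.16  1.39 -0.54  1.5   1.85]
```

```bash
python3 -m handwheel '[[0,0.012,0.028,0,0,0,0],[0,0.02,0.048,0,0,0,0],[0,0.021,0.05,0,0,0,0],[0,0.021,0.05,0,0,0,0],[0,0.021,0.05,0,0,0,0],[0,0.021,0.05,0,0,0,0],[0,0.021,0.05,0,0,0,0],[0,0.019,0.043,0,0,0,0],[0,0,0,0,0,0,-6],[0,0,0,0,0,0,-6],[0,0,0,0,0,0,0],[0,0,0,0,0,0,0]]' 25; python3 -m handwheel '[[0,0,0,0,0,0,0],[0,0,0,0,0,0,0]]' 25;python3 -c "
from h import *
go(.649,-.0868,.055,146.4)"
```

```text
time: 44.85
position: [0.6491, -0.0873, 0.2016]
tool_rot: [-0.913, -3.0, -0.005]
ft_force: [0.8, 0.2, -0.3]
grip_width: 0.16
grip_force: 25.0
time: 45.1
position: [0.6495, -0.0874, 0.2024]
tool_rot: [-0.911, -3.001, -0.005]
ft_force: [-0.5, -0.1, -1.1]
grip_width: 0.156
grip_force: 25.0
t 45.1 pos [ 0.6495 -0.0874  0.2024] xang 146.2 tilt 0.35 shift mm [-1.000e-01 -1.000e-01  1.474e+02] turn -0.2 f [-0.5 -0.1 -1.1] w 13.6 gf 25.0 q [-0.67  0.52  1.11  1.44 -0.46  1.47  1.41]
```

```bash
python3 -m handwheel '[[0,0,0,0.03,0,0,0],[0,0,0,0.05,0,0,0],[0,0,0,0.045,0,0,0],[0,0,0,0.016,0,0,0],[0,0,0,0.004,0,0,0],[0,0,0,0,0,0,0],[0,0,0,0,0,0,0],[0,0,0,0,0,0,0]]' 25;  python3 -c "
from h import *
go(.649,-.0868,.03,146.4)"; python3 -m handwheel '[[0,0,0,0.006,0,0,0],[0,0,0,0.006,0,0,0],[0,0,0,0.005,0,0,0],[0,0,0,0,0,0,0],[0,0,0,0,0,0,0]]' 25; python3 -c "
from h import *
go(.649,-.0868,.029,146.4)"
```

```text
time: 46.1
position: [0.6497, -0.0867, 0.0586]
tool_rot: [-0.91, -3.003, -0.006]
ft_force: [0.3, 0.2, -0.4]
grip_width: 0.157
grip_force: 25.0
t 46.1 pos [ 0.6497 -0.0867  0.0586] xang 146.3 tilt 0.3 shift mm [ 0.4 -0.5 28.6] turn -0.1 f [ 0.3  0.2 -0.4] w 13.7 gf 25.0 q [-0.64  0.62  1.02  1.61 -0.56  1.23  1.48]
time: 46.72
position: [0.649, -0.0866, 0.0405]
tool_rot: [-0.91, -3.002, -0.005]
ft_force: [-0.3, -0.7, -0.3]
grip_width: 0.159
grip_force: 25.0
t 46.73 pos [ 0.649  -0.0866  0.0405] xang 146.3 tilt 0.34 shift mm [-0.2 -0.2 11.5] turn -0.1 f [-0.3 -0.7 -0.3] w 13.8 gf 25.0 q [-0.63  0.64  1.01  1.63 -0.58  1.21  1.49]
```

```bash
python3 -m handwheel '[[0,0,0,0.006,0,0,0],[0,0,0,0.005,0,0,0],[0,0,0,0,0,0,0],[0,0,0,0,0,0,0]]' 25; python3 -m handwheel '[[0.03,0,0,0,0,0,0],[0.03,0,0,0,0,0,0],[0.03,0,0,0,0,0,0],[0.03,0,0,-0.03,0,0,0],[0.03,0,0,-0.06,0,0,0],[0.03,0,0,-0.06,0,0,0],[0.03,0,0,-0.06,0,0,0],[0.03,0,0,-0.04,0,0,0],[0.03,0,0,0,0,0,0]]'; python3 -c "
from tilt import *
for c,p,r in(('side',(370,206),28),('top',(353,152),34)):
    try: tilt(c,p,r,.059,f'pics/f_{c}.png')
    except Exception as e: print(c,e)
tilt('side',(328,281),20,.079);tilt('side',(257,123),26,.074);tilt('side',(296,190),28,.064)
go(.65,-.3,.3)
im=cv2.imread('pics/f_side.png')
cv2.imwrite('pics/v7.png',im)"
```

```text
time: 47.22
position: [0.6489, -0.0865, 0.0294]
tool_rot: [-0.91, -3.002, -0.005]
ft_force: [0.0, -0.5, -1.7]
grip_width: 0.16
grip_force: 25.0
time: 48.35
position: [0.6513, -0.0889, 0.2834]
tool_rot: [0.911, 3.005, 0.007]
ft_force: [0.0, -0.6, -0.5]
grip_width: 0.346
grip_force: 0.0
side slope dz/dx,dz/dy [-0.01  -0.003] plate z at centre 0.0586 outline ctr [652.  -88.7] [ 76.4 109.5] 56.2 pts ctr [ 0.653  -0.0892  0.0578]
top max() iterable argument is empty
side slope dz/dx,dz/dy [-0.001 -0.015] plate z at centre 0.0795 outline ctr [ 378.7 -280.8] [72.6 70.4] 61.4 pts ctr [ 0.379  -0.2821  0.0784]
side slope dz/dx,dz/dy [ 0.01  -0.037] plate z at centre 0.074 outline ctr [492.7 436.2] [89.6 85.2] 53.3 pts ctr [0.494  0.438  0.0731]
side slope dz/dx,dz/dy [-0.007 -0.006] plate z at centre 0.0647 outline ctr [469.1  86.4] [97.7 98.4] 61.5 pts ctr [0.4687 0.0853 0.0633]
t 48.6 pos [ 0.6492 -0.0872  0.2778] xang 146.3 tilt 0.47 shift mm [-118.6 -176.5  -23.3] turn 0 f [-0.3 -0.2 -0.3] w 29.9 gf 0.0 q [-0.65  0.49  1.12  1.31 -0.44  1.61  1.39]
```

View pics/v7.png

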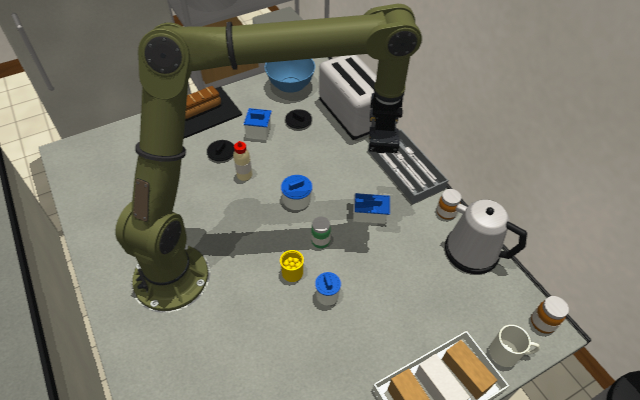

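The side view shows all four lids flat on their boxes: (257,118), (296,187), (371,204) and (328,287). The bottle at (242,162) and jar at (320,232) stand where they were, and the gripper is clear. Handing in.

```bash
python3 -c "
from bench import ctrl
print(ctrl.close_job())"
```

```text
the job is handed in; nothing more can be done
None
```

I closed all four boxes with their own lids and handed the job in at about 49 s; my last measurements showed every lid flat at seated height, and the jar and bottle stand where they were, though the hand-in returned no verdict.

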